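# Build up a tongue-cutting tool set on the spindle arbor

### The job

Make up the tongue-cutting set on the arbor of the set-up stand, from the bottom up: the thick spacer first (it sets the height), then the large cutter, the thin spacer (the tongue's thickness), the small cutter, and last the clamping collar on the arbor's nose, every piece lying flat and fully home on the one below. Lower the pieces down the arbor rather than letting them drop, since carbide chips easily, and do not shift the tape measure or the hex key. Finish with everything let go.

Things in the scene. Friction and masses are not known exactly. Their poses are not given: they have to be found in the camera images.
- stand: Set-up stand, fixed: grey foot plate 96 x 96 x 16 mm with four cap screws, on it a round steel shoulder (50 mm across, flat face 30 mm above the table). From it stands the arbor: 28 mm across up to 42 mm above that face, a cone to 20 mm across at 48 mm, then the dark nose, 20 mm across, with a chamfered tip 62 mm above the face. Origin: on the arbor's axis at table height; z up along it.
- thick_spacer: Plain turned steel spacer ring, 50 mm outside, 33 mm bore, 18 mm thick, lying flat. Origin: centre of its underside, on the bore axis; z is the axis, up as it lies.
- thin_spacer: Plain turned steel spacer ring, 50 mm outside, 33 mm bore, only 10 mm thick, lying flat. Origin: centre of its underside, on the bore axis; z is the axis, up as it lies.
- large_cutter: The larger of two two-wing cutter heads, steel, 12 mm thick, flat: round hub 54 mm outside with a 33 mm bore and two wings, one on either side, up to 22 mm wide, 104 mm from tip to tip. The wings lie along its x and -x; the hub is free to be gripped along its y. Origin: centre of its underside, on the bore axis; z is the axis, up as it lies.
- small_cutter: The smaller two-wing cutter head, steel, 12 mm thick, flat: the same hub (54 mm outside, 33 mm bore) with two short wings, one on either side, up to 22 mm wide, 80 mm from tip to tip. The wings lie along its x and -x; the hub is free to be gripped along its y. Origin: centre of its underside, on the bore axis; z is the axis, up as it lies.
- clamp_collar: Steel clamping collar with a dark knurled rim, 42 mm outside, 20 mm tall, with a narrower bore of 25 mm that fits only the arbor's nose. Origin: centre of its underside, on the bore axis; z is the axis, up as it lies.
- tape_measure: Bystander, loose: yellow pocket tape measure standing on edge, 35 x 93 x 66 mm high. Origin: under its middle.
- hex_key: Bystander, loose: grey L-shaped hex key lying flat, 40 x 105 x 9 mm. Origin: under the middle of its outline.

How it is judged:
By the outcome, as a careful person would: the job done as asked, in the order asked, and still so for the second after the job is handed in, with the robot touching nothing.
It also fails if it takes over 128 s, if anything falls off the work surface, if the arm or the gripper's body presses on something with over 40 N, if the wrist force passes 120 N, or if a joint passes its speed limit or range.

### The arm

A 6-joint arm with a two-finger parallel gripper is mounted at the origin on the work surface; the furniture and walls round the work are solid. World frame = base frame: x ahead of the robot, y to its left, z up, the work surface at z = 0. Lengths are in m, angles in rad, forces in N, time in s.
With the tool pointing down it reaches from about 0.35 to 0.775 m from the base axis. Payload 5.5 kg.
Tool frame: the origin (TCP) lies between the finger pads; the fingertips stand 19 mm ahead of it and the grasp point (between the pads) is the TCP; z points along the fingers, y is the line along which they close (so a half turn about z gives the same grasp; the last joint's range is limited). The gripper opens to 85 mm and grips with 20 to 120 N. Pads are 22 mm wide; open, the fingers measure 114 mm over their backs; the gripper's body (76 mm by 85 mm) begins 54 mm behind the grasp point. The pads swing forward as they close: fully open they stand 13 mm farther back than shut.
Start: joints at [-1.444, 0.313, 0.046, 1.304, 0, 1.431], TCP at [0.152, -0.555, 0.225] pointing down, gripper open.
Joint ranges: [-2.76, 2.76], [-0.86, 1.69], [-1.03, 1.26], [-2.2, 2.34], [-1.47, 1.5], [-3.14, 3.14]. Speed limits (rad/s): [2.57, 2.57, 3.14, 3.14, 3.14, 3.14].

### API

Orientations are given as a unit quaternion [x, y, z, w].
In Python, from cell import r gives the robot as it stands. Calls block until the motion is done:
- r.reach(position, orientation): joint-space move of the TCP to a pose.
- r.servo_line(position, attitude=None, speed=0.15, max_force=None): straight line of the TCP; attitude=None keeps the orientation; speed is the mean speed in m/s. With max_force (N) it stops when the force on the tool has changed by that much, and returns True; else False.
- r.move_j(angles): joint-space move.
- r.command_gripper(opening): finger opening in m; the grip force is fixed at half the most; returns when the fingers have stopped.
- r.sleep(seconds).
- r.ik(position, orientation): joint angles nearest the present ones, or None.
- r.get_state(): the state.
- r.grab_frame(name): name is "scene" or "top" or "wrist"; returns the picture (420x560x3 uint8, blue, green, red); there is no depth.
- r.get_calibration(name): a dict with "mtx" (3x3 intrinsics, pixels), "world_to_cam" (4x4, takes a point from world to camera coordinates); the wrist camera has in their place "mount" (4x4, takes a point from camera to tool coordinates, whose origin is the TCP and whose axes are the flange's). Camera axes: x right, y down, z forward; pixel columns grow to the right and rows downward; lengths in m; the calibration is good to about 2 mm. A picture is of the moment at which its call begins: read the wrist's pose just before it. get_calibration takes no time and is no camera call.
A pose or a line that the arm cannot do raises r.Unreachable and nothing moves.
- r.finish_job(): hands the job in; it is judged then, once.
Trained networks look in the newest picture that a camera, given by its name, has taken for a name from the list of things; names that differ only in an ending like _2 or _b are one class to them, and where a whole thing is asked for, a point or a joint stands for the part that bears it (a point fixed in the world has none). Each returns a list of dicts, best first, with "conf" (0 to 1); they miss things now and then, are a little off and sometimes report something else, mostly with a low value. They report only what shows in the picture. A call takes as long as a camera call.
- r.silhouettes(camera, thing): "pixels" (420x560 bool, what is visible of it) and "xy" ([column, row] in pixels, amid what is visible of it).
The state is a dict: "t": time; "joints": joint angles; "joint_velocities": joint speeds; "joint_torque": joint torques, N m; "tcp_pos": TCP position; "eef_rot": TCP orientation; "ft_force": force on the tool from outside, world axes, zero at the start; "torque": the same for the moment, N m; "finger_gap": finger opening in m; "finger_force": force on a finger pad.
Only numpy, scipy, OpenCV 4.12 (cv2) and the standard library are available. Lean on these libraries where they do the work, as an engineer would, in place of code of your own. Each camera call takes 0.05 s, during which the arm holds its last target. There are 200 camera calls.

## Working session

There is one attempt and no reset: what is moved stays moved. The work goes in short steps, each a Python script; the robot and the scene stay as the last script left them, time stands still between calls to the robot, and variables do not carry over. Pictures are saved under pics/ and viewed, at most 14 in all, crops included, and the job is handed in when it is done.

```bash
ls; mkdir -p pics; python3 - <<'E'
from cell import r
import cv2,numpy as np
s=r.get_state();print(s)
for c in("scene","top","wrist"):
    cv2.imwrite(f"pics/{c}0.png",r.grab_frame(c))
    k=r.get_calibration(c);print(c,{a:np.round(b,4).tolist() for a,b in k.items()})
    for n in("stand","thick_spacer","thin_spacer","large_cutter","small_cutter","clamp_collar","tape_measure","hex_key"):
        for d in r.silhouettes(c,n)[:2]: print(c,n,round(d["conf"],2),np.round(d["xy"]),d["pixels"].sum())
E
```

```text
pics
{'t': 0.0, 'joints': array([-1.44359672e+00,  3.13998504e-01,  4.49789361e-02,  1.30357283e+00,
        2.84599590e-05,  1.43117437e+00]), 'joint_velocities': array([-3.90940047e-05, -6.28264859e-04,  1.10927233e-03,  1.35738802e-03,
        4.50994522e-04, -2.80405685e-03]), 'joint_torque': array([-6.46051449e-04, -4.80630004e+01,  2.98533815e+01,  1.95789366e-02,
       -2.42276565e-04, -4.11054401e-06]), 'tcp_pos': array([ 0.15153016, -0.55414592,  0.22380992]), 'eef_rot': array([ 9.91113575e-01,  1.33015319e-01,  1.98075203e-05, -8.97930227e-04]), 'ft_force': array([ 0.00549585, -0.11270875, -0.44118333]), 'torque': array([ 0.02987708, -0.01466092,  0.07315784]), 'finger_force': 0.0, 'finger_gap': 0.08536724076859982}
scene {'mtx': [[472.0249, 0.0, 286.0005], [0.0, 472.0249, 215.7686], [0.0, 0.0, 1.0]], 'world_to_cam': [[-0.4569, -0.8891, 0.0256, 0.2532], [-0.4824, 0.2235, -0.847, 0.2534], [0.7473, -0.3994, -0.531, 1.1555], [0.0, 0.0, 0.0, 1.0]]}
scene stand 0.57 [261. 234.] 227
scene stand 0.52 [386. 185.] 37
scene thick_spacer 0.64 [276. 211.] 170
scene small_cutter 0.74 [
[... 165 characters left out ...]
0, 1.0]], 'world_to_cam': [[0.0173, -0.9997, 0.0151, -0.0005], [-0.9923, -0.019, -0.1227, 0.4994], [0.1229, -0.0129, -0.9923, 1.1208], [0.0, 0.0, 0.0, 1.0]]}
top stand 0.68 [413. 193.] 1235
top stand 0.64 [120. 224.] 503
top thick_spacer 0.68 [262. 185.] 240
top thin_spacer 0.48 [320. 196.] 143
top large_cutter 0.83 [367. 236.] 498
top large_cutter 0.56 [270. 189.] 174
top clamp_collar 0.69 [297. 234.] 132
top tape_measure 0.58 [122. 226.] 474
top hex_key 0.61 [174. 234.] 106
wrist {'mtx': [[321.5344, 0.0, 278.6801], [0.0, 321.5344, 211.4762], [0.0, 0.0, 1.0]], 'mount': [[-0.001, -0.9656, -0.26, 0.0666], [1.0, -0.001, -0.0001, -0.0001], [-0.0002, -0.26, 0.9656, -0.15], [0.0, 0.0, 0.0, 1.0]]}
```

View pics/top0.png

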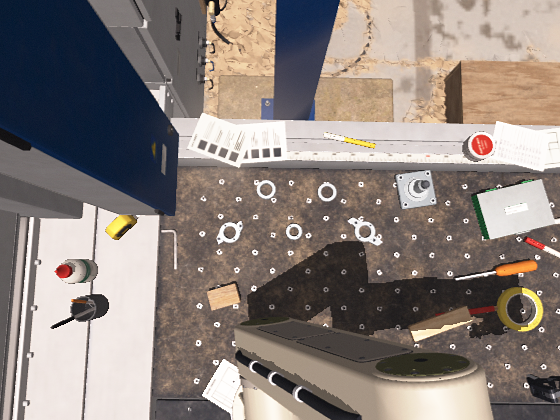

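View pics/scene0.png

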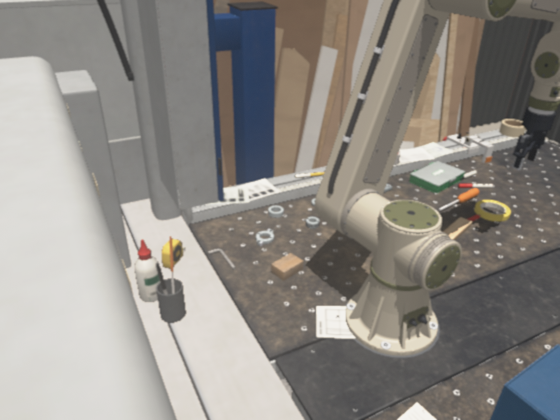

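Top view: spacers at (265,188) and (327,190), collar at (294,231), cutters at (230,232) and (366,230, apparently the larger), and the stand at (416,190). The scene view shows the same layout, with the tape and hex key well to the side. Next is a wrist survey from a few places.

```bash
cat > h.py <<'E'
from cell import r
import cv2,numpy as np,time
from scipy.spatial.transform import Rotation as Ro
def quat(a):  # tool down, tool x at world angle a
    c,s=np.cos(a),np.sin(a); return Ro.from_matrix([[c,s,0],[s,-c,0],[0,0,-1]]).as_quat()
def cam(name,st=None):
    k=r.get_calibration(name)
    if name!="wrist": return k["mtx"],np.array(k["world_to_cam"])
    T=np.eye(4);T[:3,:3]=Ro.from_quat(st["eef_rot"]).as_matrix();T[:3,3]=st["tcp_pos"]
    return k["mtx"],np.linalg.inv(T@np.array(k["mount"]))
def proj(K,W,P):
    q=np.asarray(P)@W[:3,:3].T+W[:3,3]; q=q@np.array(K).T; return q[:,:2]/q[:,2:]
def back(K,W,uv,z):
    d=np.linalg.solve(np.array(K),[*uv,1]); R,t=W[:3,:3],W[:3,3]
    o=-R.T@t; d=R.T@d; return o+d*(z-o[2])/d[2]
E
cat > survey.py <<'E'
from h import *
import pickle
K,W=cam("top")
for n,uv in dict(sp1=(265,188),sp2=(327,190),col=(294,231),cA=(230,232),cB=(366,230),stand=(418,190)).items():
    p=back(K,W,uv,0.015); print(n,np.round(p,3),round(np.hypot(*p[:2]),3))
out=[]
for i,(x,y,z) in enumerate([(.47,-.25,.2),(.55,-.14,.2),(.47,.0,.2)]):
    try: r.reach([x,y,z],quat(0.0))
    except r.Unreachable as e: print(i,"unreachable");continue
    r.sleep(.25)
    st=r.get_state(); im=r.grab_frame("wrist"); cv2.imwrite(f"pics/w{i}.png",im)
    V=cam("wrist",st); D={}
    for n in("stand","thick_spacer","thin_spacer","large_cutter","small_cutter","clamp_collar"):
        D[n]=r.silhouettes("wrist",n)
        for d in D[n][:3]: print(i,n,round(d["conf"],2),np.round(d["xy"]),d["pixels"].sum(),np.round(back(*V,d["xy"],.015),3))
    out.append((V,im,D))
pickle.dump(out,open("sv.pkl","wb")); print(r.get_state()["t"],r.get_state()["joints"])
E
python3 survey.py; python3 -c "
import cv2,numpy as np
cv2.imwrite('pics/w_all.png',cv2.resize(np.vstack([np.hstack([cv2.imread('pics/w0.png'),cv2.imread('pics/w1.png')]),np.hstack([cv2.imread('pics/w2.png'),cv2.imread('pics/w2.png')*0])]),(800,600)))"
```

```text
sp1 [0.564 0.038 0.015] 0.565
sp2 [ 0.562 -0.127  0.015] 0.576
col [ 0.451 -0.041  0.015] 0.453
cA [0.445 0.128 0.015] 0.463
cB [ 0.457 -0.231  0.015] 0.512
stand [ 0.567 -0.371  0.015] 0.678
0 stand 0.61 [398.  83.] 10340 [ 0.575 -0.366  0.015]
0 thick_spacer 0.66 [  8. 105.] 896 [0.556 0.018 0.015]
0 thin_spacer 0.65 [141. 100.] 1393 [ 0.561 -0.115  0.015]
0 large_cutter 0.71 [243. 205.] 2247 [ 0.453 -0.212  0.015]
0 clamp_collar 0.82 [ 78. 207.] 1369 [ 0.451 -0.035  0.015]
1 stand 0.69 [496. 166.] 9350 [ 0.574 -0.367  0.015]
1 thick_spacer 0.71 [101. 180.] 1562 [0.56  0.046 0.015]
1 large_cutter 0.74 [348. 259.] 1688 [ 0.47  -0.218  0.015]
1 large_cutter 0.67 [ 41. 276.] 1937 [0.45  0.131 0.015]
1 small_cutter 0.86 [ 40. 280.] 1841 [0.445 0.133 0.015]
1 clamp_collar 0.68 [198. 266.] 789 [ 0.462 -0.049  0.015]
2 stand 0.68 [176. 205.] 1859 [0.455 0.109 0.015]
2 thick_spacer 0.56 [226.  91.] 1435 [0.57  0.051 0.015]
2 thin_spacer 0.68 [419. 105.] 1301 [ 0.556 -0.139  0.015]
2 large_cutter 0.64 [495. 208.] 2428 [ 0.451 -0.233  0.015]
2 small_cutter 0.64 [172. 202.] 1893 [0.458 0.114 0.015]
2 clamp_collar 0.88 [317. 214.] 1088 [ 0.445 -0.042  0.015]
6.0583 [-1.71423623e-01  1.20831169e-01 -2.60366865e-01  1.18984975e+00
 -2.81898330e-05  2.97053480e+00]
```

View pics/w_all.png

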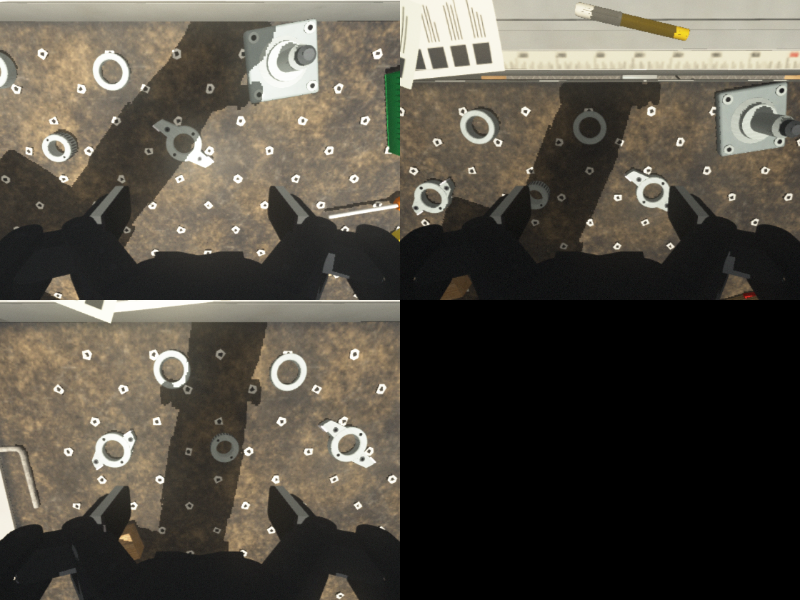

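The wrist views show all five pieces lying clear of each other and the stand with its arbor. View 2 (bottom) has the spacers at (172,370) and (289,372) in the montage, the cutters at (115,450) and (347,445), and the collar at (225,448). I'll fit geometric models to the masks, jointly over the views.

```bash
cat > fit.py <<'E'
from h import *
from scipy.optimize import minimize
S=4
A=np.linspace(0,2*np.pi,72,endpoint=False); C=np.c_[np.cos(A),np.sin(A)]
def prism(xy,z0,z1): return np.vstack([np.c_[xy,np.full(len(xy),z)] for z in(z0,z1)])
def box(a,b): return np.array([[-a,-b],[a,-b],[a,b],[-a,b]])
def solids(n):
    R=dict(thick_spacer=(25,18,16.5),thin_spacer=(25,10,16.5),large_cutter=(27,12,16.5),small_cutter=(27,12,16.5),clamp_collar=(21,20,12.5))
    if n=="stand": return [prism(box(.048,.048),0,.016),prism(C*.025,.016,.03),prism(C*.014,.03,.072),prism(C*.01,.07,.092)],None
    ro,h,b=np.array(R[n])/1e3; s=[prism(C*ro,0,h)]
    L={"large_cutter":.052,"small_cutter":.04}.get(n)
    if L: s.append(prism(box(L,.009),0,h))
    return s,(prism(C*b,0,0)[:72],prism(C*b,h,h)[:72])
def render(n,p,V,shape=(420,560)):
    x,y,z,a=p; M=np.array([[np.cos(a),-np.sin(a),0],[np.sin(a),np.cos(a),0],[0,0,1]])
    f=lambda P: np.round(((proj(*V,P@M.T+[x,y,z])+.5)*S-.5)*16).astype(np.int32)
    s,b=solids(n); im=np.zeros((shape[0]*S,shape[1]*S),np.uint8)
    for q in s: cv2.fillConvexPoly(im,cv2.convexHull(f(q)),1,shift=4)
    if b:
        m=[cv2.fillConvexPoly(np.zeros_like(im),f(q),1,shift=4) for q in b]; im[(m[0]&m[1])>0]=0
    return im
def fit(n,views,p0,yaw=True,z=True):
    ms=[cv2.resize(m.astype(np.uint8),None,fx=S,fy=S,interpolation=cv2.INTER_NEAREST) for _,m in views]
    sc=np.array([.004,.004,.004,.1]); free=np.array([1,1,z,yaw],bool)
    def cost(q):
        p=np.array(p0,float); p[free]+=q*sc[free]
        return sum(1-(a&m).sum()/(a|m).sum() for (V,_),m in zip(views,ms) for a in[render(n,p,V)])/len(ms)
    o=minimize(cost,np.zeros(free.sum()),method="Nelder-Mead",options=dict(initial_simplex=np.vstack([np.zeros(free.sum()),np.eye(free.sum())]),xatol=.02,fatol=1e-4,maxfev=150))
    p=np.array(p0,float); p[free]+=o.x*sc[free]; return p,1-o.fun
E
cat > f1.py <<'E'
from fit import *
import pickle
sv=pickle.load(open("sv.pkl","rb"))
rough=dict(thick_spacer=(.564,.038),thin_spacer=(.562,-.127),clamp_collar=(.451,-.041),small_cutter=(.445,.128),large_cutter=(.457,-.231),stand=(.575,-.37))
for n,xy in rough.items():
    c=[]
    for i,(V,im,D) in enumerate(sv):
        g=[d for d in D[n] if np.hypot(*(back(*V,d["xy"],.015)[:2]-xy))<.035]
        if g and not(n=="thick_spacer" and i==0): c.append((i,(V,g[0]["pixels"])))
    a0=0
    if "cutter" in n:
        V,m=c[0][1]; P=np.array([back(*V,u,.012)[:2] for u in np.argwhere(m)[:,::-1][::5]]); w,v=np.linalg.eigh(np.cov(P.T)); a0=np.arctan2(v[1,1],v[0,1])
    if n=="stand": a0=.1
    yw=n in("stand","large_cutter","small_cutter")
    for k in [[x] for x in c]+[c]:
        p,s=fit(n,[v for _,v in k],[*xy,0,a0],yw,len(k)>1); print(n,[i for i,_ in k],np.round(p,4),round(s,3))
E
time python3 f1.py
```

```text
thick_spacer [1] [0.5632 0.0376 0.     0.    ] 0.92
thick_spacer [2] [0.5633 0.0372 0.     0.    ] 0.94
thick_spacer [1, 2] [ 5.633e-01  3.730e-02 -2.000e-04  0.000e+00] 0.928
thin_spacer [0] [ 0.5606 -0.1258  0.      0.    ] 0.939
thin_spacer [2] [ 0.5601 -0.1264  0.      0.    ] 0.887
thin_spacer [0, 2] [ 5.603e-01 -1.261e-01  5.000e-04  0.000e+00] 0.908
clamp_collar [0] [ 0.4523 -0.0379  0.      0.    ] 0.919
clamp_collar [1] [ 0.4518 -0.0382  0.      0.    ] 0.677
clamp_collar [2] [ 0.4522 -0.0382  0.      0.    ] 0.922
clamp_collar [0, 1, 2] [ 4.522e-01 -3.810e-02  2.000e-04  0.000e+00] 0.838
small_cutter [1] [0.4474 0.1314 0.     2.1882] 0.917
small_cutter [2] [0.4473 0.1316 0.     2.191 ] 0.912
small_cutter [1, 2] [ 4.4720e-01  1.3170e-01 -2.0000e-04  2.1908e+00] 0.915
large_cutter [0] [ 0.4562 -0.2264  0.      0.8559] 0.904
large_cutter [1] [ 0.4557 -0.2259  0.      0.8214] 0.781
large_cutter [2] [ 0.4558 -0.2271  0.      0.86  ] 0.903
large_cutter [0, 1, 2] [ 0.456  -0.2266  0.      0.8554] 0.857
stand [0] [ 0.571  -0.3643  0.      0.1663] 0.962
stand [1] [ 0.5713 -0.3664  0.      0.1651] 0.945
stand [0, 1] [ 0.5717 -0.3666 -0.0046  0.1644] 0.969
real	1m9.877s
user	0m32.677s
sys	0m37.598s
```

Both views put every piece at z≈0, and the stand is near (0.571, -0.365). Now I'll pick up the thick spacer and look at it together with the arbor from near the stand.

```bash
cat > act.py <<'E'
from fit import *
HOV=.2
def pick(x,y,a,w,gz=.021):
    r.reach([x,y,.10],quat(a)); r.command_gripper(w+.012)
    r.servo_line([x,y,gz+.012],speed=.15)
    hit=r.servo_line([x,y,gz],speed=.04,max_force=8)
    s=r.get_state(); print("down",hit,np.round(s["tcp_pos"],4))
    r.command_gripper(0.0); s=r.get_state(); print("gap",round(s["finger_gap"],4),"F",s["finger_force"],"t",round(s["t"],1))
    g=s["tcp_pos"][2]
    r.servo_line([x,y,HOV],speed=.2); s=r.get_state(); print("lifted gap",round(s["finger_gap"],4),np.round(s["ft_force"],2))
    return g
def look(n,tag,p0,**k):
    r.sleep(.2); st=r.get_state(); im=r.grab_frame("wrist"); cv2.imwrite(f"pics/{tag}.png",im); V=cam("wrist",st)
    o=[]
    for m,q in ([(n,p0)] if isinstance(n,str) else zip(n,p0)):
        best=None
        for d in r.silhouettes("wrist",m):
            if np.hypot(*(np.array(d["xy"])-proj(*V,[[q[0],q[1],q[2]+.01]])[0]))<70 and (best is None or d["conf"]>best["conf"]): best=d
        o.append((m,V,best,q))
    return o
E
python3 - <<'E'
from act import *
import pickle
a=.4
g=pick(.5633,.0373,a,.05)
ux=np.array([np.cos(a),np.sin(a)]); S0=np.array([.571,-.365])
out=[]
for k,(d,l) in enumerate([(.12,.0),(.12,.05)]):
    q=S0-d*ux+l*np.array([-ux[1],ux[0]]); r.reach([*q,HOV],quat(a))
    tp=r.get_state()["tcp_pos"]
    out.append((look(["stand","thick_spacer"],f"h{k}",[[*S0,0,.165],[tp[0],tp[1],tp[2]-g,0]]),tp))
pickle.dump((out,g),open("h.pkl","wb"))
for o,tp in out:
    for m,V,b,q in o:
        print(m,None if b is None else (round(b["conf"],2),b["pixels"].sum(),np.round(b["xy"])))
        if b is not None:
            p,s=fit(m,[(V,b["pixels"])],q,m=="stand",False); print(np.round(p,4),round(s,3),"tcp",np.round(tp,4))
print(r.get_state()["t"])
E
```

```text
down False [0.5631 0.0373 0.0209]
gap 0.0002 F 0.0 t 8.7
lifted gap -0.0 [-0.06  0.   -0.41]
stand (0.82, np.int64(10664), array([282.,  65.]))
[ 0.571  -0.3653  0.      0.1623] 0.976 tcp [ 0.4611 -0.4107  0.2   ]
thick_spacer None
stand (0.67, np.int64(10665), array([331.,  61.]))
[ 0.5708 -0.3647  0.      0.1617] 0.973 tcp [ 0.4408 -0.3645  0.2005]
thick_spacer None
12.45
```

View pics/h0.png

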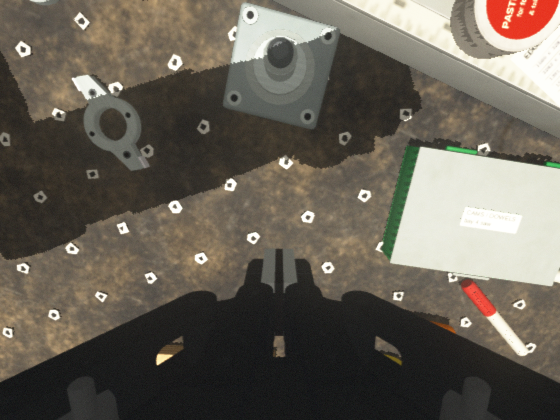

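The stand fits consistently at (0.571, -0.365). The grip closed on nothing, though: the fingers are shut and empty. I'll look at the spacer again.

```bash
python3 - <<'E'
from act import *
r.command_gripper(.062)
r.reach([.46,.03,.15],quat(.4))
o=look("thick_spacer","m0",[.5633,.0373,0,0])
for m,V,b,q in o:
    if b is not None: print(b["conf"],b["xy"],np.round(fit(m,[(V,b["pixels"])],q,False,False)[0],4))
s=r.get_state();print(s["t"],s["finger_gap"],s["tcp_pos"])
K,W=cam("top");im=r.grab_frame("top");c=back
u=proj(K,W,[[.5633,.0373,.01]]);print(u)
E
```

```text
0.7 [331.2, 78.1] [0.5632 0.037  0.     0.    ]
14.8417 0.062289453354784904 [0.4602534  0.02934007 0.1500174 ]
[[265.28984246 188.59648193]]
```

View pics/m0.png

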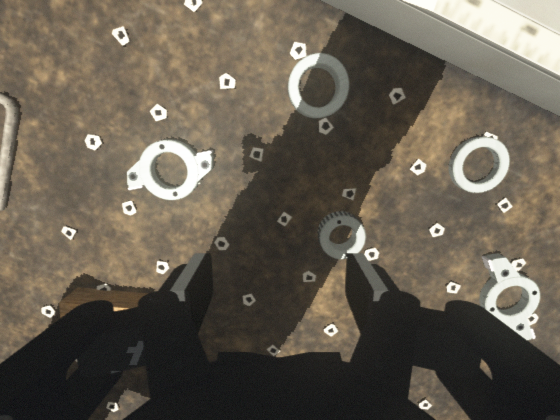

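The spacer is exactly where it was, at (320,85), so the fingers must have closed above it. I'll examine the finger geometry closely, open against shut.

```bash
python3 -c "
import cv2,numpy as np
a=cv2.imread('pics/m0.png')[220:370,140:420];b=cv2.imread('pics/h0.png')[220:370,140:420]
f=lambda x:cv2.resize(np.clip(x.astype(float)*2.2,0,255).astype(np.uint8),(560,300),interpolation=cv2.INTER_CUBIC)
cv2.imwrite('pics/fing.png',np.vstack([f(a),f(b)]))"
```

```text
(no output)
```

View pics/fing.png

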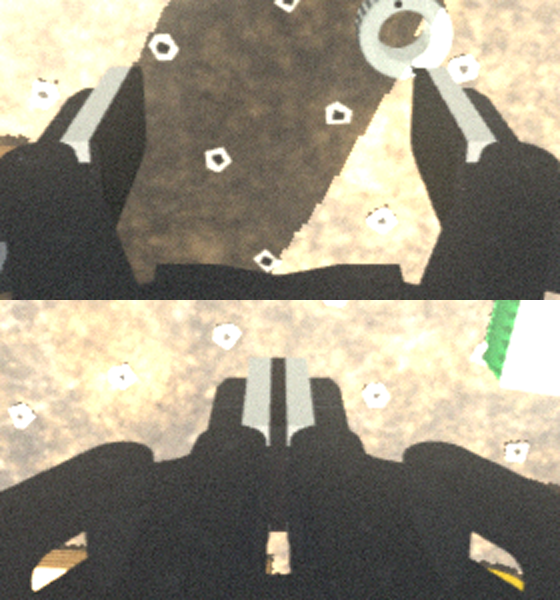

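In the crop, the tips at 62 mm gap lie 135 px apart, at about row 254. That puts them roughly 13 mm *behind* the reported TCP, and about 11 mm behind when shut (row 249), so the true fingertips are about 30 mm short of what the text says. This explains the miss. I'll touch the table to measure it and grip relative to that contact.

```bash
python3 - <<'E'
import re
s=open("act.py").read()
i=s.index("def pick"); j=s.index("def look")
s=s[:i]+'''def pick(x,y,a,w,gz=None):
    r.reach([x,y,.06],quat(a)); r.command_gripper(w+.012)
    if gz is None:
        r.servo_line([x,y,.005],speed=.15)
        hit=r.servo_line([x,y,-.024],speed=.02,max_force=4); z=r.get_state()["tcp_pos"][2]; print("touch",hit,round(z,4))
        if not hit: return None
        gz=z+.0035
        r.servo_line([x,y,gz],speed=.03)
    else:
        r.servo_line([x,y,gz+.012],speed=.15); print("hit",r.servo_line([x,y,gz],speed=.04,max_force=6))
    r.command_gripper(0.0); s=r.get_state(); g=s["tcp_pos"][2]; print("gap",round(s["finger_gap"],4),"F",s["finger_force"],"gz",round(g,4),"t",round(s["t"],1))
    r.servo_line([x,y,HOV],speed=.2); s=r.get_state(); print("lifted gap",round(s["finger_gap"],4),np.round(s["ft_force"],2))
    return g
'''+s[j:]
open("act.py","w").write(s)
E
python3 - <<'E'
from act import *
print(pick(.5633,.0373,.4,.05))
E
```

```text
touch True -0.0121
gap 0.0481 F 61.5337136015296 gz -0.0082 t 17.7
lifted gap 0.048 [-0.19 -0.19 -1.86]
-0.008205353159294972
```

It's gripped: gap 48 mm, and a weight change of about 1.5 N, as expected. Next I'll look at the held ring and the arbor in one view.

```bash
cat > held.py <<'E'
from act import *
import sys
n,a,g=sys.argv[1],float(sys.argv[2]),float(sys.argv[3])
ux=np.array([np.cos(a),np.sin(a)]); S0=np.array([.571,-.365])
q=S0-.12*ux; r.reach([*q,HOV],quat(a)); 
tp=r.get_state()["tcp_pos"]
for m,V,b,p0 in look(["stand",n],"held_"+n,[[*S0,0,.165],[tp[0],tp[1],tp[2]-g,a]]):
    if b is None: print(m,None); continue
    p,s=fit(m,[(V,b["pixels"])],p0,m=="stand",False); dt=p[:2]-tp[:2]
    print(m,round(b["conf"],2),np.round(p,4),round(s,3),"in tool x,y:",np.round([dt@ux,dt@[ux[1],-ux[0]]],4))
print(r.get_state()["t"])
E
python3 held.py thick_spacer .4 -.0082
```

```text
stand 0.64 [ 0.5709 -0.3653  0.      0.1643] 0.969 in tool x,y: [0.1188 0.001 ]
thick_spacer 0.74 [ 0.4608 -0.4109  0.2082  0.4   ] 0.931 in tool x,y: [-0.0004  0.0001]
20.9167
```

View pics/held_thick_spacer.png

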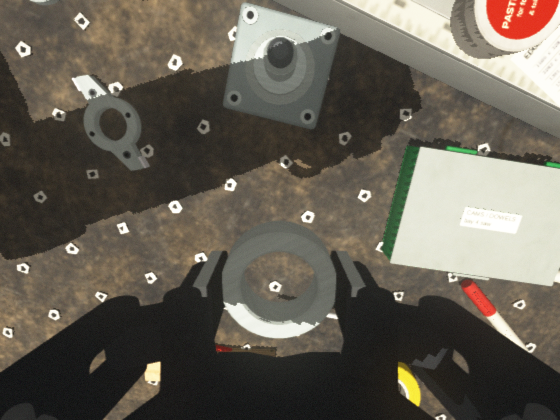

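The ring hangs level between the pads, centred within 0.4 mm of the TCP at pixel (279,282). The arbor is at (281,52), the stand at (0.5709, -0.3653). Now lowering it.

```bash
cat > place.py <<'E'
from act import *
def place(a,g,base,off=(0,0),w=.05,S=(.5710,-.3653)):
    # off: held piece centre in tool x,y ; base: seat height
    ux=np.array([np.cos(a),np.sin(a)]); uy=np.array([ux[1],-ux[0]])
    c=np.array(S)-off[0]*ux-off[1]*uy
    r.reach([*c,HOV],quat(a)); r.servo_line([*c,.10+g],speed=.15); r.sleep(.2)
    f0=r.get_state()["ft_force"]
    D=[(0,0)]+[(.0015*np.cos(t),.0015*np.sin(t)) for t in np.arange(4)*np.pi/2]
    for d in D:
        q=c+d
        hit=r.servo_line([*q,base+g-.003],speed=.045,max_force=5)
        s=r.get_state(); h=s["tcp_pos"][2]-g; print("hit",hit,"underside",round(h,4),"seat",base,"dF",np.round(s["ft_force"]-f0,1),"xy",np.round(s["tcp_pos"][:2],4),"t",round(s["t"],1))
        if h<base+.0025: break
        r.servo_line([*s["tcp_pos"][:2],h+g+.003],speed=.05)
    else: print("NOT SEATED, still held"); return
    r.command_gripper(w+.014); s=r.get_state(); r.sleep(.1)
    r.servo_line([*s["tcp_pos"][:2],s["tcp_pos"][2]+.03],speed=.08); r.servo_line([*s["tcp_pos"][:2],.16],speed=.25)
    print("released gap",round(s["finger_gap"],4),"t",round(r.get_state()["t"],1))
E
python3 - <<'E'
from place import *
place(.4,-.0082,.030,(-.0003,0))
# next: large cutter, grip level as measured
print(pick(.456,-.2266,.856,.054,gz=-.0085))
E
python3 held.py large_cutter .856 -.0085
```

```text
hit True underside 0.03 seat 0.03 dF [-0.3  0.6  5.4] xy [ 0.5712 -0.3651] t 24.0
released gap 0.064 t 25.5
hit False
gap 0.0506 F 63.075046772137284 gz -0.0079 t 27.8
lifted gap 0.0504 [-0.02 -0.2  -2.96]
-0.007897489622589803
stand 0.8 [ 0.5711 -0.3655  0.      0.1662] 0.847 in tool x,y: [0.1189 0.0015]
large_cutter 0.57 [ 0.4924 -0.4548  0.2077  0.856 ] 0.859 in tool x,y: [-0.0001  0.0006]
30.2417
```

View pics/held_large_cutter.png

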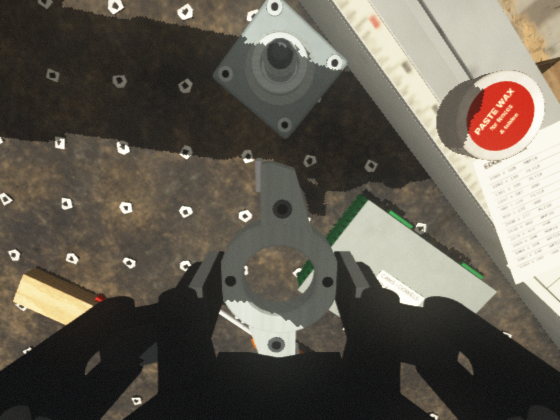

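The large cutter is held square: hub at (279,280), and the wing tip 117 px out is about 55 mm, which confirms it is the large one. I'll place it, then pick up the thin spacer.

```bash
python3 - <<'E'
from place import *
place(.856,-.0079,.048,(-.0001,.0),w=.054)
print(pick(.5605,-.1261,.4,.05,gz=-.0085))
E
python3 held.py thin_spacer .4 -.0080
```

```text
hit True underside 0.048 seat 0.048 dF [0.1 0.8 7.4] xy [ 0.5707 -0.365 ] t 32.9
released gap 0.068 t 34.4
hit False
gap 0.0471 F 60.60683062300086 gz -0.0075 t 36.9
lifted gap 0.0468 [-0.26  0.28 -1.48]
-0.007511597661518796
stand 0.92 [ 0.571  -0.3651  0.      0.1682] 0.627 in tool x,y: [0.1191 0.0009]
thin_spacer 0.73 [ 0.4607 -0.4105  0.2078  0.4   ] 0.926 in tool x,y: [-0.0002 -0.0002]
39.5833
```

View pics/held_thin_spacer.png

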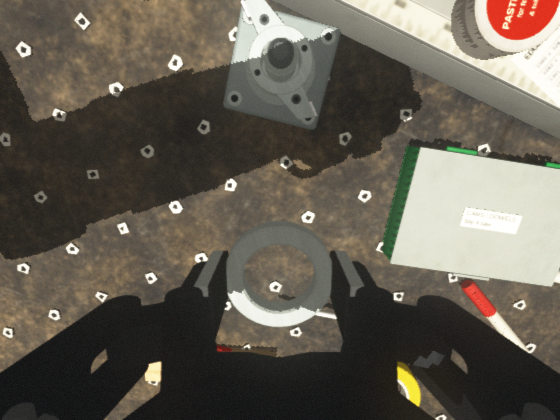

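The cutter sits flat on the arbor at (281,62) and the thin spacer is centred in the grip at (279,273). I'll place it and pick up the small cutter.

```bash
python3 - <<'E'
from place import *
place(.4,-.0075,.060,(-.0002,.0),w=.05)
print(r.ik([.4472,.1317,.06],quat(2.19)))
print(pick(.4472,.1317,2.19,.054,gz=-.0085))
E
python3 held.py small_cutter 2.19 -.0079
```

```text
hit True underside 0.06 seat 0.06 dF [-0.2 -0.4  5.3] xy [ 0.5707 -0.3649] t 42.0
released gap 0.064 t 43.4
[ 0.1139449   0.22696966 -0.50142554  0.84240113  0.          1.06553755]
hit False
gap 0.0506 F 62.66882099560462 gz -0.0079 t 46.8
lifted gap 0.0509 [-0.68 -0.76 -3.19]
-0.007868274991498662
stand 0.69 [ 0.5717 -0.3656  0.      0.1555] 0.594 in tool x,y: [ 0.1184 -0.0012]
small_cutter 0.86 [ 0.6421 -0.4621  0.2086  2.19  ] 0.902 in tool x,y: [-0.001   0.0001]
50.5667
```

View pics/held_small_cutter.png

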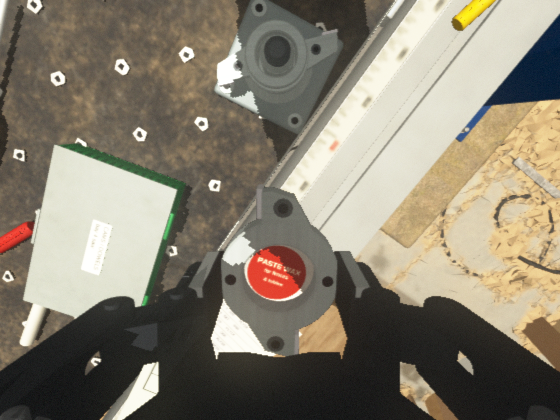

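The small cutter is held square with its hub at (279,281), and the thin spacer is seated in the stack behind. I'll place this one and pick up the collar.

```bash
python3 - <<'E'
from place import *
place(2.19,-.0079,.070,(-.0007,.0),w=.054)
print(pick(.4522,-.0381,.4,.042,gz=-.0080))
E
python3 held.py clamp_collar .4 -.0075
```

```text
hit True underside 0.0701 seat 0.07 dF [-0.9  1.4  7. ] xy [ 0.5701 -0.3643] t 52.8
released gap 0.0682 t 54.2
hit False
gap 0.0405 F 59.85351109877229 gz -0.0074 t 57.6
lifted gap 0.0404 [ 0.35 -0.5  -1.35]
-0.00738425905823363
stand 0.69 [ 0.5709 -0.3651  0.      0.1679] 0.496 in tool x,y: [0.119  0.0012]
clamp_collar 0.65 [ 0.4603 -0.4107  0.2075  0.4   ] 0.957 in tool x,y: [-0.0006  0.0001]
60.5833
```

View pics/held_clamp_collar.png

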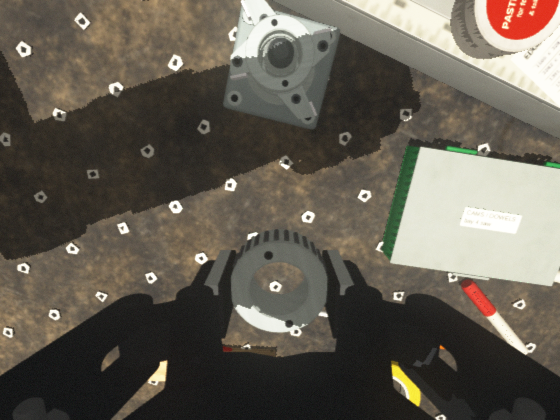

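All four pieces are stacked on the arbor at (281,60), and the collar is centred in the grip at (279,280). Placing it now.

```bash
python3 - <<'E'
from place import *
place(.4,-.0074,.082,(-.0005,.0),w=.042)
for k,(a,d) in enumerate([(.4,.10),(2.19,.10)]):
    ux=np.array([np.cos(a),np.sin(a)]); q=np.array([.571,-.3653])-d*ux
    r.reach([*q,.12],quat(a)); r.sleep(.2); cv2.imwrite(f"pics/fin{k}.png",r.grab_frame("wrist"))
s=r.get_state();print(s["t"])
a,b=[cv2.imread(f"pics/fin{k}.png")[:220,130:430] for k in(0,1)]
cv2.imwrite("pics/fin.png",cv2.resize(np.clip(np.vstack([a,b])*1.5,0,255).astype(np.uint8),(400,586)))
E
```

```text
hit True underside 0.0821 seat 0.082 dF [-1.3  1.   6.4] xy [ 0.5717 -0.3651] t 62.6
released gap 0.0561 t 63.9
66.4167
```

View pics/fin.png

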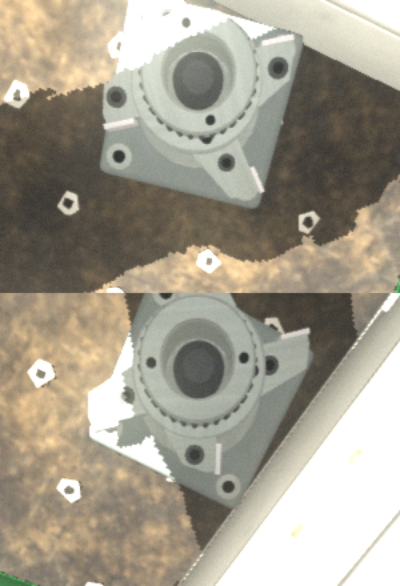

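Both close views show the collar flat on the arbor's nose, at (197,82) and (200,368), with the stack level beneath it. The five seats measured 30.0, 48.0, 60.0, 70.1 and 82.1 mm, and the gripper is clear of everything.

```bash
python3 -c "
from cell import r
r.sleep(.5); print(r.finish_job())"
```

```text
the job is handed in; nothing more can be done
None
```

The tongue-cutting set is on the arbor in the order asked. Each piece was lowered until contact, seating within 0.1 mm of its nominal height, then let go. The arm never worked near the tape measure or hex key, though I did not re-check them afterwards. The job was handed in at about 67 s, before the 128 s limit.

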